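Set asphalt specimens into their fitted trays

ROBOT

A 6-joint arm with a two-finger parallel gripper is mounted at the origin on the work surface. World frame = base frame: x ahead of the robot, y to its left, z up, the work surface at z = 0. Lengths are in m, angles in rad, forces in N, time in s.
With the tool pointing down it reaches from about 0.35 to 0.975 m from the base axis. Payload 17.4 kg.
Tool frame: the origin (TCP) lies between the finger pads; the fingertips stand 14 mm ahead of it and the grasp point (between the pads) lies 5 mm behind it (bot.finger_overhang is the distance from the TCP to the fingertips, in m); x points along the fingers, y is the direction in which the jaws open and shut, and the axes are right-handed (so a half turn about x gives the same grasp; the last joint's range is limited). The gripper opens to 85 mm and grips with 20 to 120 N. Pads are 22 mm wide; open, the fingers measure 114 mm over their backs; the gripper's body (76 mm by 85 mm) begins 54 mm behind the grasp point. The pads swing forward as they close: fully open they stand 13 mm farther back than shut.
Start: joints at [1.181, 0.116, 1.442, -0, 1.584, -0.038], TCP at [0.233, 0.634, 0.245] pointing down, gripper open.
Joint ranges: [-2.83, 2.83], [-0.83, 2.19], [0.07, 2.5], [-1.14, 4.28], [0.01, 3], [-2.97, 2.97]. Speed limits (rad/s): [1.89, 1.89, 2.22, 3.14, 3.14, 3.14].

INTERFACE

Orientations are given as a unit quaternion [w, x, y, z].
In Python, from workcell import bot, imaging, workorder gives the robot as it stands.
- The arm moves only by the tool play_rows, never from a script. Its argument "targets" is a list of rows, each a list of 7 numbers: the shift along the tool's x, y, z in m, then the turn, a rotation vector about the tool's x, y, z in units of 6 degrees (1.0 is 6 degrees), then the closure, from 0 (fully open) to 1 (shut). In form: [[x, y, z, wx, wy, wz, gripper], ...]. A call has 1 to 8 rows; each row is the pose to reach, as a shift and turn from the pose commanded when the call began, along the tool's axes at that moment; what a row does not reach only later rows make up. A row lasts 1/10 s, in which the tool goes at most 50 mm and 8.59 degrees, less where a joint would pass 70% of its speed; a pose out of reach is approached as far as the arm can. A call with a gripper value outside its range is refused whole. The fingers move at their own pace and stop on an object; "force" is the grip in N (left out, the last holds). Time passes only in rows, so rows that repeat a pose let the fingers close. It gives the time, the measured TCP pose, the force and the opening at its end, in the units of the state.
- bot.read_state(): the state, without advancing time (a new reading comes with each control period).
- imaging.snapshot(name): name is "scene" or "top"; returns a dict with "color" (480x640x3 uint8, blue, green, red), "fx", "fy", "cx", "cy" (pixels), "pose" (4x4, takes a point from camera to world coordinates). Camera axes: x right, y down, z forward; pixel columns grow to the right and rows downward; lengths in m; the calibration is good to about 2 mm. A picture is of the moment at which its call begins. There is no depth.
- workorder.finish_job(): hands the job in, once; it reports no verdict.
Trained networks look in a picture, given as the dict that the camera call returned (one of the last four; its "shot" number tells which), for a name from the list of things; names that differ only in an ending like _2 or _b are one class to them, and where a whole thing is asked for, a point or a joint stands for the part that bears it (a point fixed in the world has none). Each returns a list of dicts, best first, with "conf" (0 to 1); they miss things now and then, are a little off and sometimes report something else, mostly with a low value. They report only what shows in the picture. A call takes as long as a camera call. They do not tell look-alikes from the thing itself.
- imaging.trace(picture, query): "pixels" (480x640 bool, what is visible of it) and "point" ([row, column] in pixels, amid what is visible of it).
- imaging.pinpoint(picture, query): "point" ([row, column] in pixels: a listed point, or the origin of a listed thing).
The state is a dict: "time_s": time; "joints": joint angles; "joint_velocities": joint speeds; "joint_efforts": joint torques, N m; "ee_pos": TCP position; "eef_rot": TCP orientation; "ft_force": force on the tool from outside, world axes, zero at the start; "torque": the same for the moment, N m; "finger_gap": opening from 0.0 (shut) to 1.0 (fully open).
Only numpy, scipy, OpenCV 4.12 (cv2) and the standard library are available. Lean on these libraries where they do the work, as an engineer would, in place of code of your own. Each camera call takes 0.05 s, during which the arm holds its last target. There are 200 camera calls.

TASK

Get the four asphalt specimens ready for the test: one after another, set each into the low aluminium tray whose outline fits it - wide core, slim core, half-disc and beam - so that it sits flat on the tray's floor inside the rim, the same way up as it was. Set them down gently, do not drop them, and leave the sample jar and the brass weight standing where they are.

Things in the scene. Friction and masses are not known exactly. Their poses are not given: they have to be found in the camera images.
- core_wide: The wide core: a short drilled cylinder standing upright, 60 mm in diameter and 40 mm high. Black asphalt with pale stone flecks, about 270 g, loose, lying flat on the bench. Origin: centre of its underside, z up.
- core_slim: The slim core: a drilled cylinder standing upright, 40 mm in diameter and 60 mm high. Black asphalt with pale stone flecks, about 180 g, loose, lying flat on the bench. Origin: centre of its underside, z up.
- half_disc: The half-disc: half of a disc of 45 mm radius, 40 mm thick, lying on its half-round face. Black asphalt with pale flecks, about 300 g, loose. Origin: on the underside, middle of the straight 90 mm side face (centre of the full circle). x points from the straight face to the top of the arc, y along the straight face, z up. Gripped along x at y = 0 it is 45 mm wide, mid-grip at x = 22 mm.
- beam: The beam: a short sawn bar, 90 mm long (its x axis), 40 mm wide (y) and 40 mm high. Black asphalt with pale stone flecks, about 340 g, loose, lying flat on the bench. Origin: centre of its underside, z up.
- tray_wide: Round tray for the wide core, 82 mm outside and 76 mm inside diameter. Fixed on the bench: floor 3 mm thick, upright rim 3 mm thick with its top 10 mm above the bench, 8 mm of play all round the specimen. Origin: centre of its underside, on the bench, z up.
- tray_slim: Round tray for the slim core, 62 mm outside and 56 mm inside diameter. Fixed on the bench: floor 3 mm thick, upright rim 3 mm thick with its top 10 mm above the bench, 8 mm of play all round the specimen. Origin: centre of its underside, on the bench, z up.
- tray_half: D-shaped tray for the half-disc, 112 x 67 mm outside. Fixed on the bench: floor 3 mm thick, upright rim 3 mm thick with its top 10 mm above the bench, 8 mm of play all round the specimen. Origin: on the underside, where the half-disc's origin belongs, 8 mm inside the middle of the straight rim. x points to the top of the arc, z up. The half-disc fits only with both x axes pointing the same way.
- tray_beam: Rectangular tray for the beam, 112 x 62 mm outside, 106 x 56 mm inside, long side along its x axis. Fixed on the bench: floor 3 mm thick, upright rim 3 mm thick with its top 10 mm above the bench, 8 mm of play all round the specimen. Origin: centre of its underside, on the bench, z up. The beam fits either way round along it.
- jar: Bystander: small glass sample jar with a white cap, 48 mm in diameter, 75 mm high, loose, standing among the specimens and trays. Origin: centre of its underside.
- weight: Bystander: brass balance weight with a knob, 40 mm in diameter, 54 mm high, loose, standing among the specimens and trays. Origin: centre of its underside.
Things that resemble listed ones, but are neither listed nor needed, are in the scene too. What is shaped like the core_wide but pink or purple is not meant.

How it is judged:
By the outcome, as a careful person would: the job done as asked, in the order asked, and still so for the second after the job is handed in, with the robot touching nothing.
It also fails if it takes over 104 s, if anything falls off the work surface, if the arm or the gripper's body presses on something with over 40 N, if the wrist force passes 120 N, or if a joint passes its speed limit or range.

## Working session

There is one attempt and no reset: what is moved stays moved. The work goes in short steps, Python scripts to look and compute and a tool call to move; the robot and the scene stay as the last step left them, time stands still between calls to the robot, and variables do not carry over. Pictures are saved under pics/ and viewed, about 12 in all and at most 16, crops included, and the job is handed in when it is done.

Besides the shell and the picture viewer there is one more tool, called after "Call:" as name(argument=value, ...) on one line, values as JSON. play_rows: Moves the arm, as the interface text tells. Its arguments: {"type":"object","properties":{"targets":{"type":"array"},"force":{"type":"number"}},"required":["targets"]}

```bash
mkdir -p pics; ls; cat > h.py <<'E'
import numpy as np, cv2
from workcell import bot, imaging, workorder
def ray(p,rc):
    r,c=rc; d=np.array([(c-p['cx'])/p['fx'],(r-p['cy'])/p['fy'],1]); T=np.array(p['pose']); return T[:3,3],T[:3,:3]@d
def onz(p,rc,z):
    o,d=ray(p,rc); return o+d*(z-o[2])/d[2]
def proj(p,X):
    T=np.array(p['pose']); q=T[:3,:3].T@(np.array(X)-T[:3,3]); return np.array([p['cy']+p['fy']*q[1]/q[2],p['cx']+p['fx']*q[0]/q[2]])
def tri(a,ra,b,rb):
    o1,d1=ray(a,ra);o2,d2=ray(b,rb); d1=d1/np.linalg.norm(d1);d2=d2/np.linalg.norm(d2)
    s=np.linalg.lstsq(np.c_[d1,-d2],o2-o1,rcond=None)[0]; A=o1+s[0]*d1;B=o2+s[1]*d2
    return (A+B)/2, np.linalg.norm(A-B)
E
python3 - <<'E'
from h import *
s=bot.read_state(); print({k:np.round(v,3) for k,v in s.items()}, bot.finger_overhang)
P={n:imaging.snapshot(n) for n in('top','scene')}
names="core_wide core_slim half_disc beam tray_wide tray_slim tray_half tray_beam jar weight".split()
for n,p in P.items():
    cv2.imwrite(f'pics/{n}1.png',p['color']); print(n,np.round(p['pose'],3).tolist(),p['fx'])
for q in names:
    L={n:imaging.pinpoint(p,q) for n,p in P.items()}
    for n in P: print(q,n,[(np.round(d['point'],1).tolist(),round(d['conf'],2),np.round(onz(P[n],d['point'],0)[:2],3).tolist()) for d in L[n][:3]])
    if L['top'] and L['scene']:
        X,e=tri(P['top'],L['top'][0]['point'],P['scene'],L['scene'][0]['point']); print('   tri',np.round(X,3),round(e,4))
E
```

```text
pics
{'time_s': np.float64(0.0), 'joints': array([ 1.181,  0.116,  1.442,  0.   ,  1.584, -0.038]), 'joint_velocities': array([-0.001,  0.001, -0.002, -0.001, -0.001,  0.001]), 'joint_efforts': array([-2.0000e-03, -7.3196e+01, -6.3251e+01, -0.0000e+00,  6.0000e-03,
       -0.0000e+00]), 'ee_pos': array([0.233, 0.633, 0.245]), 'eef_rot': array([ 0.696,  0.123,  0.696, -0.124]), 'ft_force': array([ 1.288,  0.038, -0.114]), 'torque': array([-0.003,  0.013, -0.025]), 'finger_gap': np.float64(0.999)} 0.014
top [[-0.028, -0.998, 0.052, 0.483], [-0.999, 0.027, -0.024, -0.053], [0.023, -0.052, -0.998, 0.925], [0.0, 0.0, 0.0, 1.0]] 437.46565790320665
scene [[-0.293, 0.807, -0.513, 1.165], [0.956, 0.255, -0.145, 0.127], [0.014, -0.533, -0.846, 1.09], [0.0, 0.0, 0.0, 1.0]] 545.229302111239
core_wide top [([174.6, 389.1], 0.91, [0.68, -0.242]), ([174.5, 449.4], 0.82, [0.677, -0.373]), ([219.7, 423.4], 0.76, [0.581, -0.312])]
core_wide scene [([281.5, 218.5], 0.89, [0.684, -0.24]), ([266.2, 168.2], 0.79, [0.682, -0.364]), ([232.3, 204.2], 0.64, [0.573, -0.323])]
   tri [ 0.681 -0.243 -0.007] 0.00
[... 845 characters left out ...]
661, -0.1]), ([179.2, 235.8], 0.43, [0.402, -0.311])]
   tri [ 0.664  0.098 -0.004] 0.009
tray_half top [([191.7, 326.3], 0.69, [0.646, -0.106])]
tray_half scene [([286.5, 280.8], 0.6, [0.654, -0.103])]
   tri [ 0.648 -0.106 -0.013] 0.0014
tray_beam top [([215.8, 123.3], 0.88, [0.605, 0.323])]
tray_beam scene [([322.1, 470.9], 0.72, [0.612, 0.317])]
   tri [ 0.607  0.322 -0.007] 0.0077
jar top [([241.8, 275.7], 0.58, [0.542, 0.004])]
jar scene [([256.3, 340.6], 0.75, [0.539, 0.003]), ([233.6, 204.1], 0.7, [0.576, -0.322])]
   tri [0.541 0.004 0.005] 0.0001
weight top [([262.6, 169.1], 0.69, [0.504, 0.228])]
weight scene [([266.4, 434.3], 0.74, [0.5, 0.216])]
   tri [0.505 0.219 0.013] 0.0101
```

View pics/top1.png

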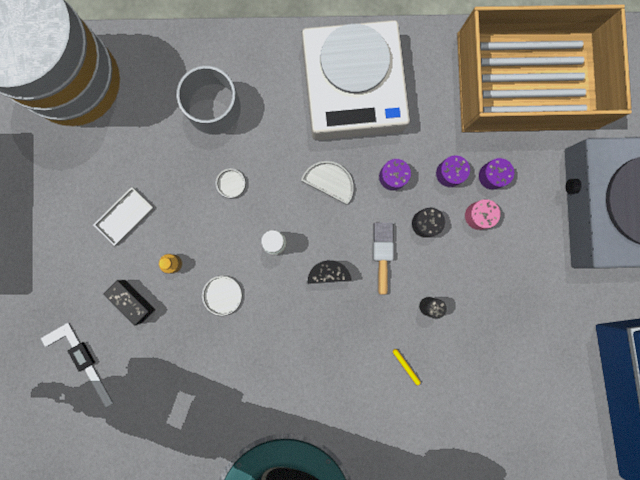

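View pics/scene1.png

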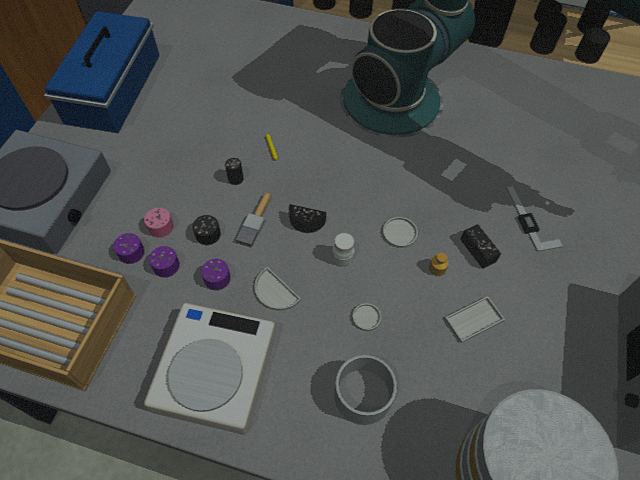

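```bash
cat >> h.py <<'E'
from scipy.optimize import minimize
a=np.linspace(0,2*np.pi,48,endpoint=False); b=np.linspace(-np.pi/2,np.pi/2,30)
def cyl(r): return np.c_[r*np.cos(a),r*np.sin(a)]
def box(l,w): return np.array([[l,w],[l,-w],[-l,-w],[-l,w]])/2
def half(R,off): return np.r_[np.c_[R*np.cos(b),R*np.sin(b)],[[-off,R],[-off,-R]]]
M={'core_wide':(cyl(.03),.04),'core_slim':(cyl(.02),.06),'half_disc':(half(.045,0),.04),'beam':(box(.09,.04),.04),
 'tray_wide':(cyl(.041),.01),'tray_slim':(cyl(.031),.01),'tray_half':(half(.056,.011),.01),'tray_beam':(box(.112,.062),.01),
 'jar':(cyl(.024),.075),'weight':(cyl(.02),.054)}
S=6
def sil(p,q,v):
    P,h=M[q]; x,y,z,t=v; R=np.array([[np.cos(t),-np.sin(t)],[np.sin(t),np.cos(t)]]); W=P@R.T+[x,y]
    X=np.r_[np.c_[W,np.full(len(W),z)],np.c_[W,np.full(len(W),z+h)]]
    uv=np.array([proj(p,k)[::-1] for k in X]); return cv2.convexHull(uv.astype(np.float32))[:,0]
def best_mask(p,q,near=None):
    L=imaging.trace(p,q)
    out=[]
    for d in L:
        m=np.array(d['pixels']); hsv=cv2.cvtColor(p['color'],cv2.COLOR_BGR2HSV)[m]
        w=onz(p,d['point'],.02)[:2]; pen=0
        if near is not None: pen=np.linalg.norm(w-near)>.06
        if q=='core_wide': pen=pen or np.median(hsv[:,1])>80
        if not pen: out.append((d['conf'],m))
    return max(out,key=lambda t:t[0])[1] if out else None
def cost(v,views,q):
    c=0
    for p,m,(x0,y0,big) in views:
        im=np.zeros(big.shape,np.uint8); H=(sil(p,q,v)-[x0,y0]+.5)*S
        cv2.fillConvexPoly(im,np.round(H*16).astype(np.int32),1,shift=4)
        c+=1-(im&big).sum()/max(1,(im|big).sum())
    return c
def fit(P,q,near,freez=False,nv=None):
    views=[]
    for p in P:
        m=best_mask(p,q,near)
        if m is None: continue
        ys,xs=np.nonzero(m); x0,y0=xs.min()-12,ys.min()-12
        c=m[max(y0,0):ys.max()+13,max(x0,0):xs.max()+13].astype(np.uint8)
        views.append((p,m,(max(x0,0),max(y0,0),cv2.resize(c,None,fx=S,fy=S,interpolation=cv2.INTER_NEAREST))))
    best=None
    for t in ([0] if 'core' in q or q in('tray_wide','tray_slim','jar','weight') else np.arange(0,2*np.pi if 'half' in q else np.pi,np.pi/6)):
        f=lambda v:cost([v[0],v[1],v[3] if freez else 0.,v[2]],views,q)
        x0=[near[0],near[1],t]+([0.] if freez else [])
        s=[.006,.006,.15]+([.006] if freez else [])
        sim=np.array([x0]+[np.add(x0,np.eye(len(x0))[i]*s[i]) for i in range(len(x0))])
        r=minimize(f,x0,method='Nelder-Mead',options=dict(initial_simplex=sim,xatol=1e-4,fatol=1e-4,maxiter=150))
        if best is None or r.fun<best.fun: best=r
    return best.x,best.fun/max(1,len(views)),len(views)
E
cat > est.py <<'E'
from h import *
P=[imaging.snapshot(n) for n in('top','scene')]
N={'core_wide':(.58,-.312),'core_slim':(.395,-.318),'half_disc':(.45,-.105),'beam':(.427,.302),'tray_wide':(.438,.118),'tray_slim':(.662,.1),'tray_half':(.647,-.106),'tray_beam':(.607,.32),'jar':(.541,.004),'weight':(.503,.22)}
for q,n in N.items():
    try:
        for fz in (0,1):
            x,e,k=fit(P,q,np.array(n),fz); print(q,'z-free' if fz else '',np.round(x,4),'1-IoU',round(e,3),k)
    except Exception as ex: print(q,repr(ex))
t,s=P[0]['color'],P[1]['color']
c=np.hstack([cv2.resize(t[150:310,290:510],None,fx=1.7,fy=1.7),cv2.resize(s[150:310,130:340],None,fx=1.7,fy=1.7)])
print(c.shape); cv2.imwrite('pics/crop1.png',c)
E
time python3 est.py
```

```text
core_wide  [ 0.5756 -0.312   0.0973] 1-IoU 0.043 1
core_wide z-free [ 0.5777 -0.3103 -0.0148  0.0039] 1-IoU 0.047 1
core_slim  [ 0.3975 -0.3142  0.064 ] 1-IoU 0.07 1
core_slim z-free [ 0.3973 -0.3149  0.0683 -0.0028] 1-IoU 0.068 1
half_disc  [ 0.4551 -0.1038  0.0482] 1-IoU 0.066 2
half_disc z-free [ 0.4543 -0.1044  0.046  -0.0035] 1-IoU 0.05 2
beam  [0.4271 0.305  0.7655] 1-IoU 0.07 2
beam z-free [ 0.4257  0.3053  0.7665 -0.0027] 1-IoU 0.067 2
tray_wide  [0.4334 0.1192 0.0688] 1-IoU 0.071 2
tray_wide z-free [ 0.4318  0.1197  0.2048 -0.0054] 1-IoU 0.05 2
tray_slim  [0.6683 0.0979 0.0531] 1-IoU 0.095 2
tray_slim z-free [ 0.6667  0.0981  0.1401 -0.0054] 1-IoU 0.072 2
tray_half  [ 0.6536 -0.106   5.7745] 1-IoU 0.06 2
tray_half z-free [ 0.6536 -0.1058 -0.508  -0.0037] 1-IoU 0.047 2
tray_beam  [0.6051 0.3225 2.3374] 1-IoU 0.042 1
tray_beam z-free [ 0.5965  0.3255 -0.8029 -0.0172] 1-IoU 0.034 1
jar  [0.5381 0.0059 0.1033] 1-IoU 0.137 2
jar z-free [ 0.5378  0.0062  0.1324 -0.0089] 1-IoU 0.106 2
weight  [0.5017 0.2226 0.1504] 1-IoU 0.266 2
weight z-free [ 0.5007  0.2235  0.3872 -0.0182] 1-IoU 0.222 2
(272, 731, 3)
real	0m22.729s
user	0m13.401s
sys	0m0.271s
```

View pics/crop1.png

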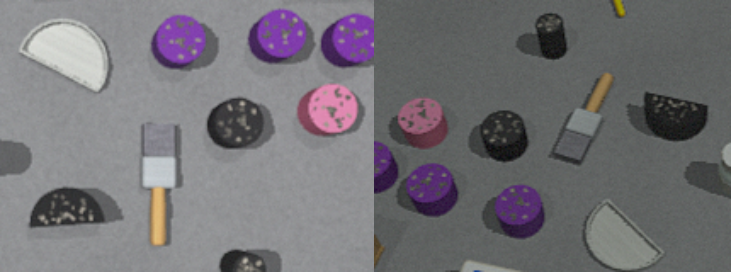

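The black core at top (222,428) is the wide core. The purple ones at (174,396), (171,455) and (173,498) and the pink one at (214,485) are excluded by the text. The half tray's arc faces up and to the right in the top view, which agrees with the fitted yaw of -0.508. Next I'll re-measure the things that were seen in only one view and work out the first move.

```bash
cat > plan.py <<'E'
import sys,json
from h import *
from scipy.spatial.transform import Rotation as Ro
def rotdown(yaw):
    x=np.array([0,0,-1.]);y=np.array([np.cos(yaw),np.sin(yaw),0]);return np.c_[x,y,np.cross(x,y)]
def state():
    s=bot.read_state(); q=s['eef_rot']; return np.array(s['ee_pos']),Ro.from_quat([q[1],q[2],q[3],q[0]]).as_matrix(),s
def chain(wps):
    "wps: x,y,z,yawdeg; prints tool shift/turn of each from the one before (exact), starting at measured"
    p,R,s=state(); print('t',round(float(s['time_s']),2),'tcp',np.round(p,4),'yaw',round(np.degrees(np.arctan2(R[1,1],R[0,1])),2),'gap',round(float(s['finger_gap']),3),'F',np.round(s['ft_force'],1))
    for w in wps:
        T=rotdown(np.radians(w[3])); d=R.T@(np.array(w[:3])-p); r=Ro.from_matrix(R.T@T).as_rotvec(degrees=True)/6
        print(w,'->',np.round(d,4).tolist(),np.round(r,3).tolist()); p,R=np.array(w[:3]),T
if __name__=='__main__': chain(json.loads(sys.argv[1]))
E
python3 - <<'E'
from h import *
for k in range(2):
    P=[imaging.snapshot(n) for n in('top','scene')]
    for q,n in {'core_wide':(.578,-.311),'core_slim':(.397,-.315),'tray_beam':(.605,.3225)}.items():
        for i in (0,1):
            try: x,e,_=fit([P[i]],q,np.array(n)); print(q,i,np.round(x,4),round(e,3))
            except Exception as ex: print(q,i,'none',[(d['conf'],np.round(d['point'])) for d in imaging.trace(P[i],q)])
        try: x,e,_=fit(P,q,np.array(n),1); print(q,'both',np.round(x,4),round(e,3))
        except Exception: pass
E
python3 plan.py '[[0.577,-0.311,0.15,0],[0.577,-0.311,0.024,0],[0.577,-0.311,0.15,0],[0.433,0.119,0.15,0],[0.433,0.119,0.028,0]]'
```

```text
core_wide 0 [ 0.5724 -0.3154  0.2612] 0.042
core_wide 1 [ 0.5756 -0.3122  0.0683] 0.108
core_wide both [ 0.5727 -0.3162  0.2416 -0.006 ] 0.076
core_slim 0 [ 0.397 -0.315  0.   ] 0.0
core_slim 1 [ 0.3991 -0.3113 -0.063 ] 0.086
core_slim both [ 0.3979 -0.3121  0.0029 -0.0022] 0.083
tray_beam 0 [0.604  0.3197 2.3351] 0.027
tray_beam 1 [0.6047 0.3217 2.3401] 0.029
tray_beam both [ 0.604   0.3214  2.3394 -0.0024] 0.034
core_wide 0 [ 0.5722 -0.3142  0.1103] 0.072
core_wide 1 [ 0.5742 -0.3106  0.1992] 0.112
core_wide both [ 0.5723 -0.3147  0.4947 -0.0046] 0.094
core_slim 0 [ 0.3968 -0.3146  0.0552] 0.051
core_slim 1 [ 0.3973 -0.3123  0.036 ] 0.104
core_slim both [ 3.966e-01 -3.139e-01  7.650e-02 -1.000e-04] 0.089
tray_beam 0 [ 0.6037  0.3193 -0.8223] 0.03
tray_beam 1 [0.6057 0.3233 2.3437] 0.04
tray_beam both [ 0.6036  0.3227  2.3267 -0.0055] 0.052
t 4.6 tcp [0.2326 0.6337 0.2453] yaw 69.84 gap 0.998 F [-0.1 -0.1  0.5]
[0.577, -0.311, 0.15, 0] -> [0.0953, -0.7681, 0.6488] [11.64, 0.0, 0.0]
[0.577, -0.311, 0.024, 0] -> [0.126, 0.0, 0.0] [0.0, 0.0, 0.0]
[0.577, -0.311, 0.15, 0] -> [-0.126, 0.0, 0.0] [0.0, 0.0, 0.0]
[0.433, 0.119, 0.15, 0] -> [0.0, -0.144, -0.43] [0.0, 0.0, 0.0]
[0.433, 0.119, 0.028, 0] -> [0.122, 0.0, 0.0] [0.0, 0.0, 0.0]
```

Call:
play_rows(targets=[[0.0,-0.05,0.04,1,0,0,0],[0.0,-0.09,0.08,2.2,0,0,0],[0.01,-0.14,0.12,3.4,0,0,0],[0.02,-0.18,0.16,4.6,0,0,0],[0.03,-0.23,0.2,5.8,0,0,0],[0.04,-0.28,0.24,7,0,0,0],[0.05,-0.33,0.28,8.2,0,0,0],[0.06,-0.37,0.32,9.4,0,0,0]])

```text
time_s: 5.4
ee_pos: [0.3719, 0.2607, 0.2006]
eef_rot: [0.554, 0.44, 0.554, -0.439]
ft_force: [0.7, 0.2, 0.1]
finger_gap: 0.999
```

```bash
python3 plan.py '[[0.574,-0.313,0.15,0]]'
```

```text
t 5.4 tcp [0.3719 0.2607 0.2006] yaw 13.18 gap 0.999 F [0.7 0.2 0.1]
[0.574, -0.313, 0.15, 0] -> [0.0505, 0.0659, 0.6046] [2.196, -0.003, -0.009]
```

Call:
play_rows(targets=[[0.02,0.02,0.07,2.2,0,0,0],[0.04,0.04,0.14,2.2,0,0,0],[0.05,0.05,0.21,2.2,0,0,0],[0.05,0.06,0.28,2.2,0,0,0],[0.05,0.06,0.34,2.2,0,0,0],[0.05,0.06,0.4,2.2,0,0,0],[0.05,0.06,0.46,2.2,0,0,0],[0.05,0.06,0.5,2.2,0,0,0]])

```text
time_s: 6.2
ee_pos: [0.5175, -0.1052, 0.1527]
eef_rot: [0.501, 0.499, 0.501, -0.499]
ft_force: [0.9, 1.2, -0.5]
finger_gap: 1.0
```

```bash
python3 plan.py '[[0.574,-0.313,0.15,0]]'
```

```text
t 6.2 tcp [ 0.5175 -0.1052  0.1527] yaw 0.23 gap 1.0 F [ 0.9  1.2 -0.5]
[0.574, -0.313, 0.15, 0] -> [0.0028, 0.0557, 0.208] [0.038, 0.001, -0.005]
```

Call:
play_rows(targets=[[0,0.015,0.05,0,0,0,0],[0,0.03,0.1,0,0,0,0],[0,0.04,0.14,0,0,0,0],[0,0.045,0.17,0,0,0,0],[0,0.045,0.18,0,0,0,0],[0,0.045,0.18,0,0,0,0],[0,0.045,0.18,0,0,0,0],[0,0.045,0.18,0,0,0,0]])

```text
time_s: 7.0
ee_pos: [0.5631, -0.2815, 0.1529]
eef_rot: [0.501, 0.499, 0.501, -0.499]
ft_force: [0.1, 0.4, -0.9]
finger_gap: 0.998
```

```bash
python3 plan.py '[[0.574,-0.313,0.15,0],[0.574,-0.313,0.024,0]]'
```

```text
t 7.0 tcp [ 0.5631 -0.2815  0.1529] yaw 0.31 gap 0.998 F [ 0.1  0.4 -0.9]
[0.574, -0.313, 0.15, 0] -> [0.0029, 0.0107, 0.0315] [0.052, -0.0, -0.003]
[0.574, -0.313, 0.024, 0] -> [0.126, 0.0, 0.0] [0.0, 0.0, 0.0]
```

Call:
play_rows(targets=[[0.003,0.011,0.0315,0,0,0,0],[0.02,0.011,0.0315,0,0,0,0],[0.045,0.011,0.0315,0,0,0,0],[0.07,0.011,0.0315,0,0,0,0],[0.095,0.011,0.0315,0,0,0,0],[0.11,0.011,0.0315,0,0,0,0],[0.12,0.011,0.0315,0,0,0,0],[0.129,0.011,0.0315,0,0,0,0]])

```text
time_s: 7.8
ee_pos: [0.5745, -0.3139, 0.0235]
eef_rot: [0.501, 0.499, 0.501, -0.499]
ft_force: [-0.7, -0.3, 0.7]
finger_gap: 1.0
```

Call:
play_rows(targets=[[0,0,0,0,0,0,0.1],[0,0,0,0,0,0,0.2],[0,0,0,0,0,0,0.3],[0,0,0,0,0,0,0.4],[0,0,0,0,0,0,0.5],[0,0,0,0,0,0,0.5],[0,0,0,0,0,0,0.5],[0,0,0,0,0,0,0.5]], force=50)

```text
time_s: 8.6
ee_pos: [0.5747, -0.3146, 0.025]
eef_rot: [0.502, 0.499, 0.5, -0.499]
ft_force: [-1.8, 1.4, 6.5]
finger_gap: 0.683
```

```bash
python3 plan.py '[[0.574,-0.313,0.15,0]]'
```

```text
t 8.6 tcp [ 0.5747 -0.3146  0.025 ] yaw 0.24 gap 0.683 F [-1.8  1.4  6.5]
[0.574, -0.313, 0.15, 0] -> [-0.125, -0.0005, -0.0015] [0.04, 0.009, -0.013]
```

Call:
play_rows(targets=[[-0.01,0,0,0,0,0,0.6],[-0.03,0,0,0,0,0,0.6],[-0.06,0,0,0,0,0,0.6],[-0.09,0,0,0,0,0,0.6],[-0.11,0,0,0,0,0,0.6],[-0.12,-0.01,-0.02,0,0,0,0.6],[-0.12,-0.02,-0.05,0,0,0,0.6],[-0.12,-0.03,-0.09,0,0,0,0.6]])

```text
time_s: 9.4
ee_pos: [0.5434, -0.2243, 0.1446]
eef_rot: [0.501, 0.499, 0.5, -0.499]
ft_force: [0.9, 0.7, -2.1]
finger_gap: 0.684
```

Call:
play_rows(targets=[[0,-0.015,-0.045,0,0,0,0.6],[0,-0.03,-0.09,0,0,0,0.6],[0,-0.045,-0.135,0,0,0,0.6],[0,-0.06,-0.18,0,0,0,0.6],[0,-0.075,-0.225,0,0,0,0.6],[0,-0.09,-0.27,0,0,0,0.6],[0,-0.1,-0.3,0,0,0,0.6],[0,-0.1,-0.31,0,0,0,0.6]])

```text
time_s: 10.2
ee_pos: [0.4414, 0.0875, 0.1445]
eef_rot: [0.502, 0.499, 0.502, -0.498]
ft_force: [-0.5, 0.1, -2.9]
finger_gap: 0.687
```

```bash
python3 plan.py '[[0.4335,0.119,0.15,0]]'
```

```text
t 10.2 tcp [0.4414 0.0875 0.1445] yaw 0.39 gap 0.687 F [-0.5  0.1 -2.9]
[0.4335, 0.119, 0.15, 0] -> [-0.0055, -0.0077, -0.0315] [0.065, -0.006, -0.011]
```

Call:
play_rows(targets=[[0,-0.004,-0.018,0,0,0,0.6],[0.01,-0.008,-0.031,0,0,0,0.6],[0.035,-0.008,-0.031,0,0,0,0.6],[0.06,-0.008,-0.031,0,0,0,0.6],[0.08,-0.008,-0.031,0,0,0,0.6],[0.095,-0.008,-0.031,0,0,0,0.6],[0.1,-0.008,-0.031,0,0,0,0.6],[0.1,-0.008,-0.031,0,0,0,0.6]])

```text
time_s: 11.0
ee_pos: [0.4344, 0.116, 0.0435]
eef_rot: [0.501, 0.499, 0.501, -0.499]
ft_force: [0.0, -0.7, -2.6]
finger_gap: 0.689
```

```bash
python3 plan.py '[[0.433,0.118,0.028,0]]'
```

```text
t 11.0 tcp [0.4344 0.116  0.0435] yaw 0.23 gap 0.689 F [ 0.  -0.7 -2.6]
[0.433, 0.118, 0.028, 0] -> [0.0155, -0.0014, -0.002] [0.038, 0.001, 0.005]
```

Call:
play_rows(targets=[[0.004,-0.001,-0.002,0,0,0,0.6],[0.008,-0.001,-0.002,0,0,0,0.6],[0.011,-0.001,-0.002,0,0,0,0.6],[0.013,-0.001,-0.002,0,0,0,0.6],[0.0145,-0.001,-0.002,0,0,0,0.6],[0.0155,-0.001,-0.002,0,0,0,0.6],[0.0155,-0.001,-0.002,0,0,0,0.6]])

```text
time_s: 11.7
ee_pos: [0.4334, 0.1182, 0.0281]
eef_rot: [0.501, 0.499, 0.501, -0.499]
ft_force: [0.7, -0.2, -2.4]
finger_gap: 0.686
```

Call:
play_rows(targets=[[0.001,0,0,0,0,0,0.6],[0.001,0,0,0,0,0,0.6]])

```text
time_s: 11.9
ee_pos: [0.4335, 0.1182, 0.028]
eef_rot: [0.501, 0.499, 0.501, -0.499]
ft_force: [-8.1, -1.4, 10.0]
finger_gap: 0.682
```

Call:
play_rows(targets=[[0.001,0,0,0,0,0,0.6],[0.001,0,0,0,0,0,0.6]])

```text
time_s: 12.1
ee_pos: [0.4336, 0.1182, 0.0279]
eef_rot: [0.501, 0.499, 0.501, -0.499]
ft_force: [-15.9, -3.8, 26.5]
finger_gap: 0.689
```

Call:
play_rows(targets=[[-0.001,0,0,0,0,0,0.3],[-0.001,0,0,0,0,0,0.2],[-0.001,0,0,0,0,0,0.1],[-0.001,0,0,0,0,0,0],[-0.001,0,0,0,0,0,0],[-0.02,0,0,0,0,0,0],[-0.05,0,0,0,0,0,0],[-0.09,0,0,0,0,0,0]])

```text
time_s: 12.9
ee_pos: [0.4325, 0.118, 0.1157]
eef_rot: [0.501, 0.498, 0.502, -0.5]
ft_force: [0.8, 0.5, -0.2]
finger_gap: 1.0
```

Call:
play_rows(targets=[[-0.03,-0.005,0.04,0,0,0,0],[-0.035,-0.01,0.09,0,0,0,0],[-0.035,-0.015,0.14,0,0,0,0],[-0.035,-0.02,0.19,0,0,0,0],[-0.035,-0.025,0.24,0,0,0,0],[-0.035,-0.03,0.29,0,0,0,0],[-0.035,-0.03,0.33,0,0,0,0],[-0.035,-0.03,0.37,0,0,0,0]])

```text
time_s: 13.7
ee_pos: [0.4044, -0.2542, 0.1512]
eef_rot: [0.501, 0.499, 0.501, -0.499]
ft_force: [0.5, 1.6, -0.1]
finger_gap: 1.0
```

```bash
cat > chk.py <<'E'
import sys; from h import *
q=sys.argv[1]; n=np.array([float(v) for v in sys.argv[2:4]]); tag=sys.argv[4]
P=[imaging.snapshot(k) for k in('top','scene')]
x,e,k=fit(P,q,n,1); print(q,np.round(x,4),round(e,3),k)
C=[]
for p in P:
    r,c=[int(v) for v in proj(p,[n[0],n[1],.02])]; r0,c0=max(r-40,0),max(c-50,0); C.append(cv2.resize(p['color'][r0:r0+80,c0:c0+100],(400,320),interpolation=cv2.INTER_CUBIC))
cv2.imwrite(f'pics/{tag}.png',np.hstack(C))
E
python3 chk.py core_wide 0.433 0.119 p1; python3 plan.py '[[0.397,-0.314,0.16,0],[0.397,-0.314,0.035,0]]'
```

```text
core_wide [ 0.4316  0.1197  0.0288 -0.0014] 0.095 2
t 13.9 tcp [ 0.4047 -0.2525  0.1507] yaw 0.14 gap 0.999 F [ 0.4  0.1 -0.6]
[0.397, -0.314, 0.16, 0] -> [-0.0093, -0.0078, 0.0615] [0.023, -0.006, 0.007]
[0.397, -0.314, 0.035, 0] -> [0.125, 0.0, 0.0] [0.0, 0.0, 0.0]
```

View pics/p1.png

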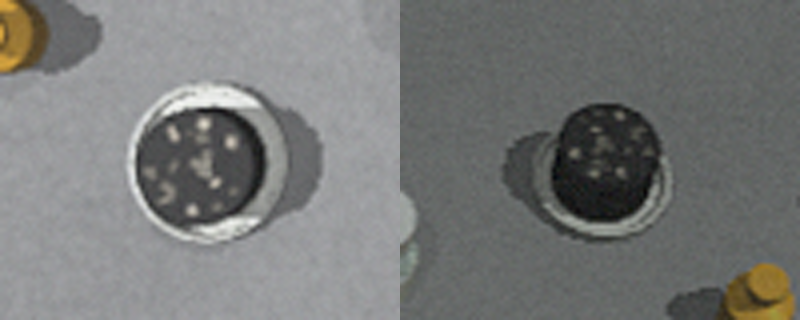

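The wide core sits flat inside the tray's rim in both views (left half near (205,165), right half near (605,165)). Now the slim core.

Call:
play_rows(targets=[[0,-0.004,0.03,0,0,0,0],[0,-0.0078,0.0615,0,0,0,0],[0.015,-0.0078,0.0615,0,0,0,0],[0.04,-0.0078,0.0615,0,0,0,0],[0.07,-0.0078,0.0615,0,0,0,0],[0.095,-0.0078,0.0615,0,0,0,0],[0.11,-0.0078,0.0615,0,0,0,0],[0.116,-0.0078,0.0615,0,0,0,0]])

```text
time_s: 14.7
ee_pos: [0.3972, -0.3122, 0.0336]
eef_rot: [0.501, 0.499, 0.502, -0.499]
ft_force: [0.1, -0.3, -0.1]
finger_gap: 1.005
```

Call:
play_rows(targets=[[0,0,0,0,0,0,0.15],[0,0,0,0,0,0,0.3],[0,0,0,0,0,0,0.45],[0,0,0,0,0,0,0.6],[0,0,0,0,0,0,0.7],[0,0,0,0,0,0,0.7],[0,0,0,0,0,0,0.7],[0,0,0,0,0,0,0.7]])

```text
time_s: 15.5
ee_pos: [0.3978, -0.3139, 0.0363]
eef_rot: [0.502, 0.499, 0.5, -0.499]
ft_force: [-0.7, 1.8, 5.0]
finger_gap: 0.459
```

```bash
python3 plan.py '[[0.397,-0.314,0.16,0],[0.667,0.098,0.16,0]]'
```

```text
t 15.5 tcp [ 0.3978 -0.3139  0.0363] yaw 0.23 gap 0.459 F [-0.7  1.8  5. ]
[0.397, -0.314, 0.16, 0] -> [-0.1237, -0.0007, 0.0002] [0.039, 0.009, -0.011]
[0.667, 0.098, 0.16, 0] -> [0.0, 0.27, -0.412] [0.0, 0.0, 0.0]
```

Call:
play_rows(targets=[[-0.01,0,0,0,0,0,0.7],[-0.03,0,0,0,0,0,0.7],[-0.06,0,0,0,0,0,0.7],[-0.09,0,0,0,0,0,0.7],[-0.11,0,0,0,0,0,0.7],[-0.12,0.01,-0.015,0,0,0,0.7],[-0.12,0.03,-0.045,0,0,0,0.7],[-0.12,0.05,-0.08,0,0,0,0.7]])

```text
time_s: 16.3
ee_pos: [0.4475, -0.233, 0.1565]
eef_rot: [0.501, 0.5, 0.5, -0.499]
ft_force: [0.1, -0.4, -1.6]
finger_gap: 0.454
```

Call:
play_rows(targets=[[0,0.025,-0.04,0,0,0,0.7],[0,0.05,-0.08,0,0,0,0.7],[0,0.075,-0.12,0,0,0,0.7],[0,0.1,-0.16,0,0,0,0.7],[0,0.13,-0.2,0,0,0,0.7],[0,0.155,-0.24,0,0,0,0.7],[0,0.18,-0.28,0,0,0,0.7],[0,0.2,-0.31,0,0,0,0.7]])

```text
time_s: 17.1
ee_pos: [0.6466, 0.0801, 0.1558]
eef_rot: [0.501, 0.499, 0.501, -0.499]
ft_force: [-0.1, 0.3, -1.5]
finger_gap: 0.458
```

```bash
python3 plan.py '[[0.667,0.098,0.16,0],[0.667,0.098,0.055,0]]'
```

```text
t 17.1 tcp [0.6466 0.0801 0.1558] yaw 0.3 gap 0.458 F [-0.1  0.3 -1.5]
[0.667, 0.098, 0.16, 0] -> [-0.0042, 0.0205, -0.0178] [0.05, -0.002, -0.004]
[0.667, 0.098, 0.055, 0] -> [0.105, 0.0, 0.0] [0.0, 0.0, 0.0]
```

Call:
play_rows(targets=[[0,0.01,-0.009,0,0,0,0.7],[0,0.0205,-0.018,0,0,0,0.7],[0.02,0.0205,-0.018,0,0,0,0.7],[0.05,0.0205,-0.018,0,0,0,0.7],[0.075,0.0205,-0.018,0,0,0,0.7],[0.095,0.0205,-0.018,0,0,0,0.7],[0.105,0.0205,-0.018,0,0,0,0.7],[0.109,0.0205,-0.018,0,0,0,0.7]])

```text
time_s: 17.9
ee_pos: [0.666, 0.095, 0.0456]
eef_rot: [0.501, 0.499, 0.501, -0.499]
ft_force: [0.1, 0.5, -1.7]
finger_gap: 0.457
```

Call:
play_rows(targets=[[0.002,0,0,0,0,0,0.7],[0.004,0,0,0,0,0,0.7],[0.005,0,0,0,0,0,0.7],[0.006,0,0,0,0,0,0.7],[0.007,0,0,0,0,0,0.7],[0.007,0,0,0,0,0,0.7]])

```text
time_s: 18.5
ee_pos: [0.6663, 0.0957, 0.0394]
eef_rot: [0.501, 0.499, 0.501, -0.499]
ft_force: [-0.4, 0.1, 0.9]
finger_gap: 0.459
```

Call:
play_rows(targets=[[0.001,0,0,0,0,0,0.7],[0.001,0,0,0,0,0,0.7]])

```text
time_s: 18.7
ee_pos: [0.6664, 0.0957, 0.0393]
eef_rot: [0.501, 0.499, 0.501, -0.499]
ft_force: [-5.7, -0.7, 10.9]
finger_gap: 0.455
```

Call:
play_rows(targets=[[0,0,0,0,0,0,0.5],[0,0,0,0,0,0,0.35],[0,0,0,0,0,0,0.2],[0,0,0,0,0,0,0],[0,0,0,0,0,0,0],[-0.02,0,0,0,0,0,0],[-0.05,0,0,0,0,0,0],[-0.09,0,0,0,0,0,0]])

```text
time_s: 19.5
ee_pos: [0.6653, 0.0955, 0.1274]
eef_rot: [0.5, 0.498, 0.502, -0.5]
ft_force: [-0.3, -0.5, 0.5]
finger_gap: 0.996
```

Call:
play_rows(targets=[[-0.02,-0.02,0.02,-0.4,0,0,0],[-0.02,-0.05,0.05,-0.4,0,0,0],[-0.02,-0.08,0.08,-0.4,0,0,0],[-0.02,-0.11,0.11,-0.4,0,0,0],[-0.02,-0.14,0.14,-0.4,0,0,0],[-0.02,-0.17,0.17,-0.4,0,0,0],[-0.02,-0.18,0.19,-0.4,0,0,0],[-0.02,-0.18,0.19,-0.4,0,0,0]])

```text
time_s: 20.3
ee_pos: [0.4859, -0.097, 0.1485]
eef_rot: [0.511, 0.489, 0.51, -0.489]
ft_force: [0.3, -0.1, -0.2]
finger_gap: 1.003
```

```bash
python3 chk.py core_slim 0.667 0.098 p2; python3 - <<'E'
from h import *
c,s=np.cos(.047),np.sin(.047); print('halfdisc grip',.4548+.022*c,-.104+.022*s)
E
python3 plan.py '[[0.4768,-0.103,0.16,2.7],[0.4768,-0.103,0.024,2.7]]'
```

```text
core_slim [ 0.6652  0.0968  0.0869 -0.002 ] 0.084 2
halfdisc grip 0.47677570547271153 -0.10296638064228895
t 20.5 tcp [ 0.4874 -0.0946  0.1481] yaw 2.67 gap 1.001 F [ 0.3  0.9 -0.5]
[0.4768, -0.103, 0.16, 2.7] -> [-0.0119, -0.011, 0.0079] [-0.006, -0.002, -0.0]
[0.4768, -0.103, 0.024, 2.7] -> [0.136, 0.0, 0.0] [0.0, 0.0, 0.0]
```

View pics/p2.png

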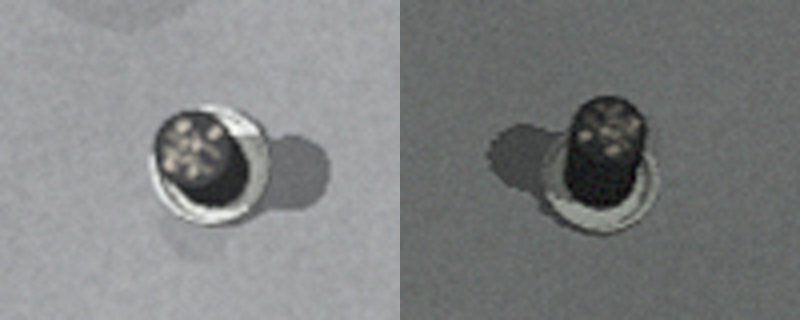

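The slim core stands in its tray, inside the rim in both views (left about (205,165), right about (600,165)). Next the half-disc.

Call:
play_rows(targets=[[0,-0.006,0.004,0,0,0,0],[0,-0.011,0.008,0,0,0,0],[0.015,-0.011,0.008,0,0,0,0],[0.045,-0.011,0.008,0,0,0,0],[0.075,-0.011,0.008,0,0,0,0],[0.1,-0.011,0.008,0,0,0,0],[0.117,-0.011,0.008,0,0,0,0],[0.124,-0.011,0.008,0,0,0,0]])

```text
time_s: 21.3
ee_pos: [0.4751, -0.1032, 0.0213]
eef_rot: [0.51, 0.488, 0.512, -0.489]
ft_force: [0.7, 0.5, 0.6]
finger_gap: 1.001
```

Call:
play_rows(targets=[[0,0,0,0,0,0,0.15],[0,0,0,0,0,0,0.3],[0,0,0,0,0,0,0.4],[0,0,0,0,0,0,0.5],[0,0,0,0,0,0,0.6],[0,0,0,0,0,0,0.65],[0,0,0,0,0,0,0.65],[0,0,0,0,0,0,0.65]])

```text
time_s: 22.1
ee_pos: [0.477, -0.1038, 0.0254]
eef_rot: [0.512, 0.489, 0.511, -0.488]
ft_force: [-2.1, 0.7, 6.7]
finger_gap: 0.51
```

```bash
python3 plan.py '[[0.6728,-0.1166,0.145,-29.1]]'
```

```text
t 22.1 tcp [ 0.477  -0.1038  0.0254] yaw 2.64 gap 0.51 F [-2.1  0.7  6.7]
[0.6728, -0.1166, 0.145, -29.1] -> [-0.1193, 0.1952, 0.0219] [5.291, 0.001, -0.018]
```

Call:
play_rows(targets=[[-0.01,0,0,0,0,0,0.65],[-0.03,0,0,0,0,0,0.65],[-0.06,0,0,0,0,0,0.65],[-0.09,0,0,0,0,0,0.65],[-0.11,0.01,0,0.4,0,0,0.65],[-0.12,0.03,0.005,1,0,0,0.65],[-0.12,0.06,0.01,1.8,0,0,0.65],[-0.12,0.09,0.015,2.6,0,0,0.65]])

```text
time_s: 22.9
ee_pos: [0.5681, -0.1146, 0.1456]
eef_rot: [0.44, 0.554, 0.439, -0.554]
ft_force: [-0.9, -0.9, -3.3]
finger_gap: 0.513
```

```bash
python3 plan.py '[[0.6728,-0.1166,0.145,-29.1]]'
```

```text
t 22.9 tcp [ 0.5681 -0.1146  0.1456] yaw -13.16 gap 0.513 F [-0.9 -0.9 -3.3]
[0.6728, -0.1166, 0.145, -29.1] -> [0.0008, 0.1024, -0.0219] [2.657, -0.002, -0.017]
```

Call:
play_rows(targets=[[0,0.03,-0.006,0.7,0,0,0.65],[0,0.06,-0.012,1.5,0,0,0.65],[0,0.085,-0.018,2.2,0,0,0.65],[0,0.1,-0.022,2.6,0,0,0.65],[0.02,0.1025,-0.022,2.66,0,0,0.65],[0.05,0.1025,-0.022,2.66,0,0,0.65],[0.075,0.1025,-0.022,2.66,0,0,0.65],[0.09,0.1025,-0.022,2.66,0,0,0.65]])

```text
time_s: 23.7
ee_pos: [0.6711, -0.1158, 0.0524]
eef_rot: [-0.359, -0.608, -0.36, 0.61]
ft_force: [-0.2, 0.3, -4.0]
finger_gap: 0.514
```

```bash
python3 plan.py '[[0.6728,-0.1166,0.030,-29.1]]'
```

```text
t 23.7 tcp [ 0.6711 -0.1158  0.0524] yaw -28.91 gap 0.514 F [-0.2  0.3 -4. ]
[0.6728, -0.1166, 0.03, -29.1] -> [0.0224, 0.0019, -0.0002] [0.031, 0.006, 0.019]
```

Call:
play_rows(targets=[[0.006,0.001,0,0,0,0,0.65],[0.012,0.0015,0,0,0,0,0.65],[0.017,0.0015,0,0,0,0,0.65],[0.02,0.0015,0,0,0,0,0.65],[0.022,0.0015,0,0,0,0,0.65],[0.0235,0.0015,0,0,0,0,0.65],[0.0235,0.0015,0,0,0,0,0.65]])

```text
time_s: 24.4
ee_pos: [0.6731, -0.1167, 0.0306]
eef_rot: [0.359, 0.609, 0.359, -0.609]
ft_force: [-0.8, -0.1, -3.0]
finger_gap: 0.51
```

Call:
play_rows(targets=[[0.001,0,0,0,0,0,0.65],[0.0015,0,0,0,0,0,0.65],[0.0015,0,0,0,0,0,0.65]])

```text
time_s: 24.7
ee_pos: [0.6731, -0.1167, 0.0291]
eef_rot: [-0.359, -0.609, -0.359, 0.609]
ft_force: [-0.8, 0.2, -3.2]
finger_gap: 0.512
```

Call:
play_rows(targets=[[0.001,0,0,0,0,0,0.65],[0.001,0,0,0,0,0,0.65]])

```text
time_s: 24.9
ee_pos: [0.6732, -0.1167, 0.0285]
eef_rot: [0.359, 0.609, 0.359, -0.609]
ft_force: [-1.3, 0.1, 2.0]
finger_gap: 0.516
```

Call:
play_rows(targets=[[0.0005,0,0,0,0,0,0.65],[0.0005,0,0,0,0,0,0.65]])

```text
time_s: 25.1
ee_pos: [0.6732, -0.1167, 0.0284]
eef_rot: [0.359, 0.609, 0.359, -0.609]
ft_force: [-5.3, 0.7, 7.3]
finger_gap: 0.511
```

Call:
play_rows(targets=[[0,0,0,0,0,0,0.45],[0,0,0,0,0,0,0.3],[0,0,0,0,0,0,0.15],[0,0,0,0,0,0,0],[0,0,0,0,0,0,0],[-0.02,0,0,0,0,0,0],[-0.05,0,0,0,0,0,0],[-0.09,0,0,0,0,0,0]])

```text
time_s: 25.9
ee_pos: [0.6723, -0.1165, 0.1169]
eef_rot: [-0.359, -0.608, -0.36, 0.61]
ft_force: [1.8, -0.2, -0.4]
finger_gap: 0.999
```

```bash
python3 plan.py '[[0.426,0.3052,0.16,-46]]'
```

```text
t 25.9 tcp [ 0.6723 -0.1165  0.1169] yaw -28.92 gap 0.999 F [ 1.8 -0.2 -0.4]
[0.426, 0.3052, 0.16, -46] -> [-0.0422, -0.4196, -0.25] [2.847, 0.012, 0.026]
```

Call:
play_rows(targets=[[-0.03,-0.03,-0.02,0.3,0,0,0],[-0.042,-0.07,-0.04,0.6,0,0,0],[-0.042,-0.11,-0.065,0.9,0,0,0],[-0.042,-0.15,-0.09,1.2,0,0,0],[-0.042,-0.19,-0.115,1.5,0,0,0],[-0.042,-0.23,-0.14,1.8,0,0,0],[-0.042,-0.27,-0.16,2.1,0,0,0],[-0.042,-0.3,-0.18,2.4,0,0,0]])

```text
time_s: 26.7
ee_pos: [0.4959, 0.1875, 0.1598]
eef_rot: [0.28, 0.65, 0.28, -0.649]
ft_force: [0.8, 1.3, 0.3]
finger_gap: 0.998
```

```bash
python3 chk.py half_disc 0.6536 -0.106 p3; python3 plan.py '[[0.426,0.3052,0.16,-46]]'
```

```text
half_disc [ 6.534e-01 -1.055e-01  5.795e+00  1.000e-04] 0.063 2
t 26.9 tcp [0.4974 0.1864 0.1598] yaw -43.2 gap 1.003 F [-0.4 -0.7 -0.2]
[0.426, 0.3052, 0.16, -46] -> [-0.0002, -0.1334, -0.0378] [0.466, -0.003, -0.004]
```

View pics/p3.png

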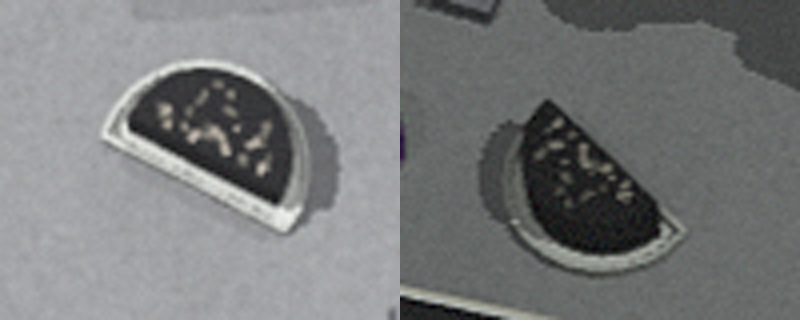

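The half-disc lies inside the D rim, straight side along the straight rim (left about (205,135), right about (595,185)). Now the beam.

Call:
play_rows(targets=[[0,-0.04,-0.012,0.2,0,0,0],[0,-0.08,-0.024,0.4,0,0,0],[0,-0.115,-0.034,0.46,0,0,0],[0,-0.133,-0.038,0.47,0,0,0],[0.02,-0.1334,-0.038,0.47,0,0,0],[0.045,-0.1334,-0.038,0.47,0,0,0],[0.07,-0.1334,-0.038,0.47,0,0,0],[0.07,-0.1334,-0.038,0.47,0,0,0]])

```text
time_s: 27.7
ee_pos: [0.426, 0.3034, 0.0864]
eef_rot: [-0.264, -0.654, -0.263, 0.658]
ft_force: [0.3, -0.0, -0.2]
finger_gap: 1.001
```

```bash
python3 plan.py '[[0.4263,0.3052,0.024,-46.1]]'
```

```text
t 27.7 tcp [0.426  0.3034 0.0864] yaw -46.19 gap 1.001 F [ 0.3 -0.  -0.2]
[0.4263, 0.3052, 0.024, -46.1] -> [0.0624, -0.001, -0.0017] [-0.015, 0.047, 0.007]
```

Call:
play_rows(targets=[[0.01,-0.001,-0.0015,0,0,0,0],[0.03,-0.001,-0.0015,0,0,0,0],[0.048,-0.001,-0.0015,0,0,0,0],[0.058,-0.001,-0.0015,0,0,0,0],[0.062,-0.001,-0.0015,0,0,0,0],[0.062,-0.001,-0.0015,0,0,0,0]])

```text
time_s: 28.3
ee_pos: [0.4272, 0.3069, 0.0279]
eef_rot: [0.264, 0.656, 0.264, -0.656]
ft_force: [-0.3, 0.3, 0.7]
finger_gap: 1.003
```

Call:
play_rows(targets=[[0,0,0,0,0,0,0.15],[0,0,0,0,0,0,0.3],[0,0,0,0,0,0,0.4],[0,0,0,0,0,0,0.5],[0,0,0,0,0,0,0.6],[0,0,0,0,0,0,0.7],[0,0,0,0,0,0,0.7],[0,0,0,0,0,0,0.7]], force=60)

```text
time_s: 29.1
ee_pos: [0.4273, 0.3069, 0.0282]
eef_rot: [0.264, 0.656, 0.264, -0.656]
ft_force: [0.6, -1.8, 6.0]
finger_gap: 0.457
```

Call:
play_rows(targets=[[-0.01,0,0,0,0,0,0.7],[-0.03,0,0,0,0,0,0.7],[-0.06,0,0,0,0,0,0.7],[-0.09,0,0,0,0,0,0.7],[-0.11,0,0,-0.3,0,0,0.7],[-0.12,0,0,-1,0,0,0.7],[-0.12,0,0,-2,0,0,0.7],[-0.12,0,0,-3,0,0,0.7]])

```text
time_s: 29.9
ee_pos: [0.4268, 0.3068, 0.1483]
eef_rot: [0.365, 0.606, 0.365, -0.606]
ft_force: [-0.7, -0.1, -3.8]
finger_gap: 0.459
```

```bash
python3 plan.py '[[0.6045,0.3215,0.145,44]]'
```

```text
t 29.9 tcp [0.4268 0.3068 0.1483] yaw -27.89 gap 0.459 F [-0.7 -0.1 -3.8]
[0.6045, 0.3215, 0.145, 44] -> [0.0033, 0.1502, -0.0961] [-11.982, -0.002, -0.003]
```

Call:
play_rows(targets=[[0,0.015,-0.01,-1,0,0,0.7],[0,0.03,-0.02,-2,0,0,0.7],[0,0.05,-0.03,-3,0,0,0.7],[0,0.07,-0.045,-4,0,0,0.7],[0,0.09,-0.06,-5,0,0,0.7],[0,0.11,-0.07,-6,0,0,0.7],[0,0.125,-0.08,-7,0,0,0.7],[0,0.14,-0.09,-8,0,0,0.7]])

```text
time_s: 30.7
ee_pos: [0.5934, 0.32, 0.1476]
eef_rot: [0.579, 0.405, 0.58, -0.405]
ft_force: [-0.2, 0.6, -3.8]
finger_gap: 0.457
```

```bash
python3 plan.py '[[0.6045,0.3215,0.145,44]]'
```

```text
t 30.7 tcp [0.5934 0.32   0.1476] yaw 20.1 gap 0.457 F [-0.2  0.6 -3.8]
[0.6045, 0.3215, 0.145, 44] -> [0.0025, 0.0109, 0.0024] [-3.983, -0.002, 0.008]
```

Call:
play_rows(targets=[[0,0.003,0.001,-1,0,0,0.7],[0,0.006,0.001,-2,0,0,0.7],[0,0.009,0.002,-3,0,0,0.7],[0,0.011,0.0025,-3.7,0,0,0.7],[0.02,0.011,0.0025,-3.98,0,0,0.7],[0.05,0.011,0.0025,-3.98,0,0,0.7],[0.08,0.011,0.0025,-3.98,0,0,0.7],[0.09,0.011,0.0025,-3.98,0,0,0.7]])

```text
time_s: 31.5
ee_pos: [0.6025, 0.3209, 0.0542]
eef_rot: [0.649, 0.276, 0.651, -0.279]
ft_force: [0.3, -0.2, -2.6]
finger_gap: 0.46
```

```bash
python3 plan.py '[[0.6045,0.3215,0.032,44]]'
```

```text
t 31.5 tcp [0.6025 0.3209 0.0542] yaw 43.75 gap 0.46 F [ 0.3 -0.2 -2.6]
[0.6045, 0.3215, 0.032, 44] -> [0.0222, 0.002, 0.001] [-0.042, -0.015, 0.044]
```

Call:
play_rows(targets=[[0.006,0.001,0.0005,0,0,0,0.7],[0.012,0.0015,0.001,0,0,0,0.7],[0.016,0.0015,0.001,0,0,0,0.7],[0.019,0.0015,0.001,0,0,0,0.7],[0.021,0.0015,0.001,0,0,0,0.7],[0.0225,0.0015,0.001,0,0,0,0.7],[0.0225,0.0015,0.001,0,0,0,0.7]])

```text
time_s: 32.2
ee_pos: [0.6058, 0.3219, 0.0351]
eef_rot: [0.65, 0.278, 0.65, -0.278]
ft_force: [-0.6, 0.2, -3.9]
finger_gap: 0.455
```

Call:
play_rows(targets=[[0.0005,0,0,0,0,0,0.7],[0.001,0,0,0,0,0,0.7],[0.001,0,0,0,0,0,0.7]])

```text
time_s: 32.5
ee_pos: [0.6058, 0.3219, 0.0341]
eef_rot: [0.65, 0.278, 0.65, -0.278]
ft_force: [0.5, -0.3, -3.0]
finger_gap: 0.455
```

Call:
play_rows(targets=[[0.0007,0,0,0,0,0,0.7],[0.0014,0,0,0,0,0,0.7],[0.002,0,0,0,0,0,0.7],[0.002,0,0,0,0,0,0.7]])

```text
time_s: 32.9
ee_pos: [0.6058, 0.3218, 0.032]
eef_rot: [0.65, 0.278, 0.65, -0.278]
ft_force: [-0.3, 0.5, -3.9]
finger_gap: 0.46
```

Call:
play_rows(targets=[[0.0005,0,0,0,0,0,0.7],[0.001,0,0,0,0,0,0.7],[0.001,0,0,0,0,0,0.7]])

```text
time_s: 33.2
ee_pos: [0.6058, 0.3219, 0.0312]
eef_rot: [0.65, 0.278, 0.65, -0.278]
ft_force: [-0.6, -1.5, -1.6]
finger_gap: 0.455
```

Call:
play_rows(targets=[[0.0005,0,0,0,0,0,0.7],[0.0008,0,0,0,0,0,0.7],[0.0008,0,0,0,0,0,0.7]])

```text
time_s: 33.5
ee_pos: [0.6058, 0.3219, 0.0312]
eef_rot: [0.65, 0.278, 0.65, -0.278]
ft_force: [-6.1, -2.4, 7.1]
finger_gap: 0.46
```

Call:
play_rows(targets=[[0,0,0,0,0,0,0.5],[0,0,0,0,0,0,0.35],[0,0,0,0,0,0,0.2],[0,0,0,0,0,0,0],[0,0,0,0,0,0,0],[-0.02,0,0,0,0,0,0],[-0.05,0,0,0,0,0,0],[-0.09,0,0,0,0,0,0]])

```text
time_s: 34.3
ee_pos: [0.605, 0.3215, 0.1195]
eef_rot: [0.65, 0.277, 0.651, -0.279]
ft_force: [0.2, -0.9, -0.9]
finger_gap: 1.002
```

```bash
python3 plan.py '[[0.35,0.5,0.25,44]]'
```

```text
t 34.3 tcp [0.605  0.3215 0.1195] yaw 43.74 gap 1.002 F [ 0.2 -0.9 -0.9]
[0.35, 0.5, 0.25, 44] -> [-0.13, -0.0612, -0.3054] [-0.043, -0.009, 0.027]
```

Back the arm out of view and check everything.

Call:
play_rows(targets=[[-0.04,0,0,0,0,0,0],[-0.08,-0.01,-0.03,0,0,0,0],[-0.11,-0.02,-0.07,0,0,0,0],[-0.13,-0.03,-0.12,0,0,0,0],[-0.13,-0.04,-0.17,0,0,0,0],[-0.13,-0.05,-0.22,0,0,0,0],[-0.13,-0.06,-0.26,0,0,0,0],[-0.13,-0.06,-0.3,0,0,0,0]])

```text
time_s: 35.1
ee_pos: [0.3526, 0.4979, 0.2509]
eef_rot: [0.65, 0.278, 0.65, -0.277]
ft_force: [1.1, 0.6, -0.3]
finger_gap: 0.998
```

```bash
python3 chk.py beam 0.6045 0.3215 p4; python3 - <<'E'
from h import *
P=[imaging.snapshot(n) for n in('top','scene')]
for q,n in {'core_wide':(.433,.119),'core_slim':(.666,.097),'half_disc':(.6535,-.1055),'jar':(.538,.006),'weight':(.5015,.2226)}.items():
    try: x,e,k=fit(P,q,np.array(n)); print(q,np.round(x,4),round(e,3),k)
    except Exception as ex: print(q,repr(ex))
cv2.imwrite('pics/end.png',np.vstack([P[0]['color'][130:350,60:460],P[1]['color'][150:370,190:590]]))
E
```

```text
beam [ 6.058e-01  3.213e-01 -8.194e-01 -1.000e-04] 0.052 2
core_wide [0.4316 0.119  0.1092] 0.07 2
core_slim [0.665  0.0962 0.1573] 0.117 2
half_disc [ 0.6528 -0.1055 -0.5023] 0.067 2
jar [0.5388 0.0064 0.053 ] 0.147 2
weight [ 0.5015  0.2213 -0.0241] 0.274 2
```

View pics/p4.png

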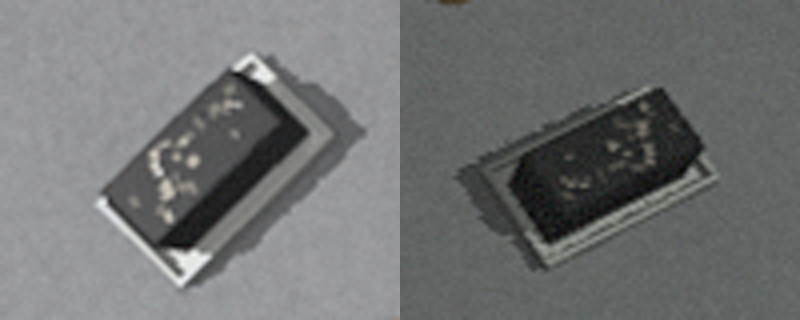

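View pics/end.png

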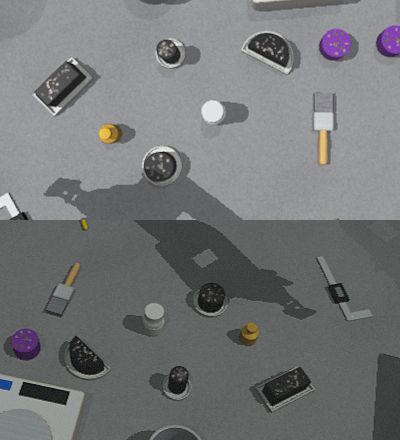

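All four specimens sit inside their rims, and the jar at (112,213) and the weight at (133,109) in the upper crop stand where they were. The arm is clear of everything, so I'm handing in.

```bash
python3 -c "
from workcell import workorder; print(workorder.finish_job())"
```

```text
the job is handed in; nothing more can be done
None
```

All four specimens are in their trays, set down in the order asked (wide core, slim core, half-disc, beam), and the job was handed in at about 35 s of the 104 s allowed. Each was lowered onto the tray floor until the wrist force showed contact, then released. The highest wrist force seen was about 31 N, when setting down the wide core.

- **Specimens:** the last fits from two views put each within about 3 mm of its tray centre, against 8 mm of play. Each stands flat and the same way up, and the half-disc and beam are within about 1° of their trays.
- **Jar and weight:** they measured within about 1.5 mm of their first positions, which is within measurement noise. Their model fits were rough (overlap about 85 % and 73 %).
- **Disagreements:** early fits of single specimens and trays differed by a few mm between the two views, and one single-view fit of the beam tray's height was 17 mm off; I dropped it after a second measurement. No check failed at the end.

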